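# Tip the dusted slides into their catch box

## Task

Two glass-mounted slides lie in one of the two aluminium tilt trays; the other tray holds round lens caps. Take the slides' tray by the ball knob on its free edge, lift it until both slides have slid out into the catch box at its hinge, then lower the tray gently, without dropping it, until it lies fully down again, and let go.

Things in the scene. Friction and masses are not known exactly. Their poses are not given: they have to be found in the camera images.
- slide_tray (a joint): Hinge angle, rad, of the tray with the two square slides: 0 lying down on its rest, growing as the knob edge is lifted, stop at 1.05. Bare aluminium, 170 mm from hinge to free edge, 144 mm wide, walls 18 mm high on three sides, open at the hinge; about 0.3 kg. Let go when raised, it falls. The slides start to slide at 0.4 to 0.65 rad; at 0.8 rad they run out.
- slide_tray_knob (a point): Centre of the black 32 mm ball knob on the tray's free edge, on a 10 mm stem, 34 mm clear of the edge wall; 86 mm above the table when the tray is down. Then x is level, from knob to hinge; y parallel to the hinge; z up. Hinge line: 220 mm ahead along x, 6 mm below. Pinched along y, the ball turns between the fingers, so the gripper can stay pointing down as the tray swings.
- slide_stand_box_in (a point): Middle of the inner floor, 4 mm above the table, of the black open catch box fixed to the same stand, just beyond the hinge edge. Inside 136 mm by 152 mm, walls 56 mm high (far one 71 mm). x points away from the hinge (the hinge is 67 mm back along -x and 76 mm higher), y is parallel to the hinge, z up. It stands still during the work.
- slide_a_mid (a point): Centre of one glass-mounted photographic slide: a white square plate 50 x 50 x 4 mm with a dark window, 16 g. At the start it lies flat in the tray; z is its thickness axis.
- slide_b_mid (a point): Centre of the other slide, the same kind, lying beside the first in the same tray.
There are look-alikes about, which are no part of the job. What is shaped like the part that bears slide_a_mid but green or orange is not meant.

How it is judged:
By the outcome, as a careful person would: the job done as asked, in the order asked, and still so for the second after the job is handed in, with the robot touching nothing.
It also fails if it takes over 37 s, if anything falls off the work surface, if the arm or the gripper's body presses on something with over 40 N, if the wrist force passes 120 N, or if a joint passes its speed limit or range.

## Robot

A 6-joint arm with a two-finger parallel gripper is mounted at the origin on the work surface. World frame = base frame: x ahead of the robot, y to its left, z up, the work surface at z = 0. Lengths are in m, angles in rad, forces in N, time in s.
With the tool pointing down it reaches from about 0.375 to 0.975 m from the base axis. Payload 3.8 kg.
Tool frame: the origin (TCP) lies midway between the tips of the shut fingers; the grasp point (between the pads) lies 19 mm behind it; z points along the fingers, y is the line along which they close (so a half turn about z gives the same grasp; the last joint's range is limited). The gripper opens to 85 mm and grips with 20 to 120 N. Pads are 22 mm wide; open, the fingers measure 114 mm over their backs; the gripper's body (76 mm by 85 mm) begins 54 mm behind the grasp point. The pads swing forward as they close: fully open they stand 13 mm farther back than shut.
Start: joints at [-1.321, 0.264, 1.604, -0, 1.274, -0.037], TCP at [0.191, -0.647, 0.231] pointing down, gripper open.
Joint ranges: [-2.63, 2.63], [-0.94, 2.18], [0.31, 2.57], [-1.31, 4.45], [0, 2.66], [-2.55, 2.55]. Speed limits (rad/s): [2.57, 2.57, 3.14, 3.14, 3.14, 3.14].

## Interface

Orientations are given as a rotation vector (axis times angle).
In Python, from workcell import sensors, viewer, job gives the robot as it stands.
- The arm moves only by the shell command python3 -m inch 'ROWS' [FORCE]. ROWS is JSON, one flat list of numbers, 7 for each row, row after row: the shift along the tool's x, y, z in mm, then the turn, a rotation vector about the tool's x, y, z in degrees, then the finger opening in mm, from 0 to 85.4. A call has exactly 8 rows; each row shifts and turns the commanded pose from where the row before left it, along the tool's axes as they then stand; what a row does not reach is not made up. A row lasts 1/10 s, in which the tool goes at most 50 mm and 8.59 degrees, less where a joint would pass 70% of its speed; a pose out of reach is approached as far as the arm can. A call is refused whole if a number of a shift passes 50 or a number of a turn 8.59, either way. A call with a gripper value outside its range is refused whole. The fingers move at their own pace and stop on an object; FORCE is the grip in N (left out, the last holds). Time passes only in rows, so rows that do not move let the fingers close, or fill a call up. It gives the time, the measured TCP pose, the force, the opening and the grip force at its end, in the units of the state.
- sensors.read_state(): the state, without advancing time (a new reading comes with each control period).
- viewer.read_camera(name): name is "scene" or "top" or "wrist"; returns the picture (420x560x3 uint8, red, green, blue); there is no depth.
- viewer.camera_params(name): a dict with "K" (3x3 intrinsics, pixels), "k1" (the pictures are not rectified: a ray, as slopes to the right and down, at radius r is drawn at 1 + k1 r^2 times it, then the intrinsics apply), "world_to_cam" (4x4, takes a point from world to camera coordinates). Camera axes: x right, y down, z forward; pixel columns grow to the right and rows downward; lengths in m; the calibration is good to about 2 mm. A picture is of the moment at which its call begins: read the wrist's pose just before it. camera_params takes no time and is no camera call; for the wrist camera it gives the pose at the moment of the call.
- job.finish_job(): hands the job in; it is judged then, once.
The state is a dict: "time": time; "q": joint angles; "joint_vel": joint speeds; "joint_torque": joint torques, N m; "tool_pos": TCP position; "tcp_rot": TCP orientation; "wrist_force": force on the tool from outside, world axes, zero at the start; "torque": the same for the moment, N m; "width": opening from 0.0 (shut) to 1.0 (fully open); "grip_force": force on a finger pad.
Only numpy, scipy, OpenCV 4.12 (cv2) and the standard library are available. Lean on these libraries where they do the work, as an engineer would, in place of code of your own. Each camera call takes 0.05 s, during which the arm holds its last target. There are 200 camera calls.

## Working session

There is one attempt and no reset: what is moved stays moved. The work goes in short steps, Python scripts to look and compute and a shell command to move; the robot and the scene stay as the last step left them, time stands still between calls to the robot, and variables do not carry over. Pictures are saved under pics/ and viewed, at most 10 in all, crops included, and the job is handed in when it is done.

```bash
mkdir -p pics
python3 - <<'E'
from workcell import sensors, viewer
import cv2
for n in("scene","top"):
    cv2.imwrite(f"pics/{n}0.png",cv2.cvtColor(viewer.read_camera(n),cv2.COLOR_RGB2BGR))
    print(viewer.camera_params(n))
s=sensors.read_state();print(s)
E
```

```text
{'K': array([[412.01877129,   0.        , 273.13787403],
       [  0.        , 412.01877129, 206.46872625],
       [  0.        ,   0.        ,   1.        ]]), 'k1': -0.052684215019526075, 'world_to_cam': array([[ 0.26968739,  0.96279706,  0.01704511, -0.19806689],
       [ 0.77303751, -0.20591173, -0.60001114, -0.3945174 ],
       [-0.57417917,  0.17499194, -0.79981004,  1.26546619],
       [ 0.        ,  0.        ,  0.        ,  1.        ]])}
{'K': array([[400.50132219,   0.        , 281.71154244],
       [  0.        , 400.50132219, 208.95941976],
       [  0.        ,   0.        ,   1.        ]]), 'k1': 0.007795409091379515, 'world_to_cam': array([[ 0.09946907, -0.99502444,  0.00568083, -0.00651815],
       [-0.97483432, -0.09859226, -0.19994405,  0.58997193],
       [ 0.1995093 ,  0.01435038, -0.97979085,  0.95289613],
       [ 0.        ,  0.        ,  0.        ,  1.        ]])}
{'time': 0.1, 'q': array([-1.32089066e+00,  2.64669148e-01,  1.60525119e+00,  3.61618278e-05,
        1.27368792e+00, -3.68792519e-02]), 'joint_vel': array([ 0.00070881, -0.00236521, -0.00299399, -0.00039408, -0.00068944,
       -0.00104276]), 'joint_torque': array([ 4.94190790e-04, -5.16705143e+01, -3.68588269e+01,  6.39502309e-05,
        6.28845170e-03, -3.94263634e-05]), 'tool_pos': array([ 0.19079678, -0.64678398,  0.23008493]), 'tcp_rot': array([-3.10736531e+00, -4.48635095e-01,  2.82423826e-04]), 'wrist_force': array([-0.55339352, -0.7982121 , -0.04364856]), 'torque': array([ 0.00333261,  0.01322341, -0.007333  ]), 'grip_force': 0.0, 'width': 1.0002909623894038}
```

View pics/top0.png

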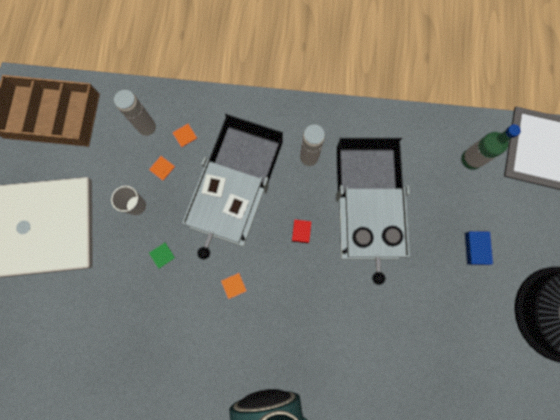

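View pics/scene0.png

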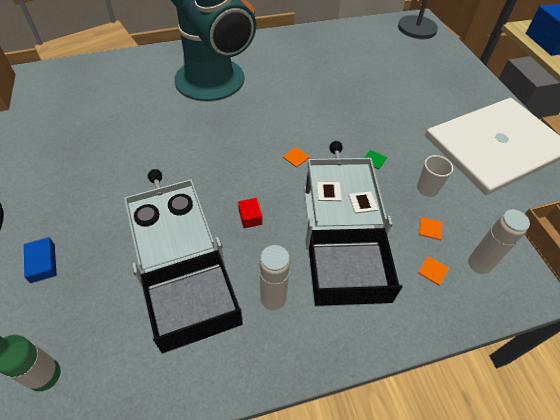

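The slides' tray is the left one in the top view, with its knob at about (204,253) in top and (336,147) in scene. The caps tray is on the right, with its knob at (379,278) in top.

```bash
cat > h.py <<'E'
import numpy as np, cv2
from scipy.optimize import least_squares
from workcell import viewer
def proj(P,n,c=None):
    c=c or viewer.camera_params(n)
    p=c["world_to_cam"]@np.append(P,1); s=p[:2]/p[2]; s=s*(1+c["k1"]*(s@s))
    return c["K"][:2,:2]@s+c["K"][:2,2]
def onplane(uv,n,z,c=None):
    return np.append(least_squares(lambda q:proj([q[0],q[1],z],n,c)-uv,[.5,0]).x,z)
def tri(uvs):
    return least_squares(lambda P:np.concatenate([proj(P,n)-uv for n,uv in uvs]),[.5,0,.08])
E
python3 - <<'E'
from h import *
uv=[]
for n,(u,v) in(("top",(204,253)),("scene",(336,147))):
    im=cv2.imread(f"pics/{n}0.png").max(2)
    m=np.zeros_like(im);cv2.circle(m,(u,v),11,255,-1)
    k,l,st,ce=cv2.connectedComponentsWithStats(((im<45)&(m>0)).astype(np.uint8))
    i=1+st[1:,4].argmax();print(n,st[i],ce[i]);uv.append((n,ce[i]))
r=tri(uv);print("knob",r.x,r.fun)
im=cv2.imread("pics/top0.png")[105:270,165:305];cv2.imwrite("pics/tc.png",cv2.resize(im,None,fx=3.6,fy=3.6,interpolation=cv2.INTER_CUBIC))
for a in((214,176),(184,226),(244,243),(272,187),(205,162),(266,184)):print(a,onplane(np.array(a),"top",.085))
E
```

```text
top [198 248  11  11  95] [203.27368421 252.8       ]
scene [330 141  12  13 110] [335.41818182 146.40909091]
knob [0.45627169 0.22895834 0.08854959] [-0.17499393 -0.07914454 -0.18832657  0.01946195]
(214, 176) [0.64919782 0.22910966 0.085     ]
(184, 226) [0.51634207 0.28492148 0.085     ]
(244, 243) [0.48965957 0.1345931  0.085     ]
(272, 187) [0.63560536 0.08178422 0.085     ]
(205, 162) [0.68321209 0.25650143 0.085     ]
(266, 184) [0.64177568 0.09747743 0.085     ]
```

View pics/tc.png

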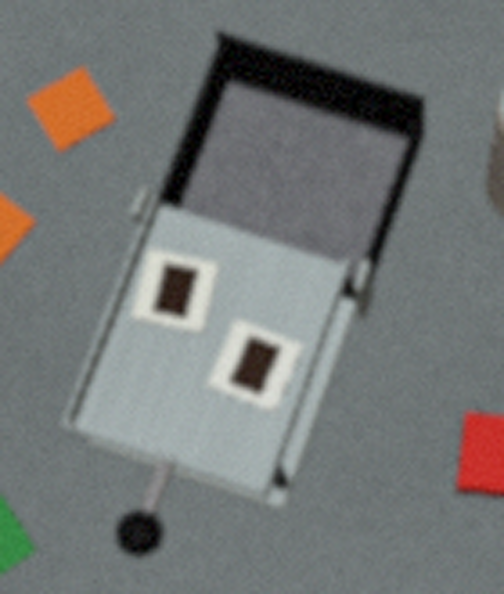

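The crop shows the tray with the knob at the lower left and both slides in it. The hinge edge runs from (160,205) to (345,262) in the crop, and the free edge from (70,427) to (285,503).

Run:
```python
from h import *
from scipy.spatial.transform import Rotation as R
f=lambda a,z:onplane(np.array([165+a[0]/3.6,105+a[1]/3.6]),"top",z)
h1,h2=f((160,205),.08),f((345,262),.08);e1,e2=f((70,427),.098),f((285,503),.098)
k=np.array([.4563,.2290,.086])
yw=lambda v:np.degrees(np.arctan2(v[1],v[0]))
print(h1,h2,np.linalg.norm(h1-h2),e1,e2,np.linalg.norm(e1-e2))
print("yaws",yw((h1+h2)/2-k),yw(h1-h2)-90,yw(e1-e2)-90,"dist",np.linalg.norm(((h1+h2)/2-k)[:2]))
from workcell import sensors
s=sensors.read_state();M=R.from_rotvec(s["tcp_rot"]).as_matrix();print(M)
```

```text
[0.68603992 0.2464703  0.08      ] [0.65787158 0.11244487 0.08      ] 0.13695353626027446 [0.52045386 0.28140021 0.098     ] [0.48420844 0.13241134 0.098     ] 0.15333432005872247
yaws -12.93802507145851 -11.869195847682846 -13.673081413067521 dist 0.2212732595773717
[[ 9.59161312e-01  2.82859261e-01 -4.64979696e-04]
 [ 2.82859622e-01 -9.59159312e-01  1.96153781e-03]
 [ 1.08849529e-04 -2.01295516e-03 -9.99997968e-01]]
```

The knob is at (0.456, 0.229, 0.086) and the tray x yaw is about -13°. The distances match the given ones: 221 mm to the hinge and a 137 mm floor edge. I'll turn the tool +29.4° about its z, then travel.

```bash
python3 -m inch '[0,0,0,0,0,7.3,85, 0,0,0,0,0,7.4,85, 0,0,0,0,0,7.3,85, 0,0,0,0,0,7.4,85, 15,-40,0,0,0,0,85, 20,-45,0,0,0,0,85, 20,-45,0,0,0,0,85, 20,-45,0,0,0,0,85]' 30
python3 -m inch '[20,-45,0,0,0,0,85, 20,-45,0,0,0,0,85, 20,-45,0,0,0,0,85, 18,-46,0,0,0,0,85, 0,-46,0,0,0,0,85, 0,-46,0,0,0,0,85, 0,-46,0,0,0,0,85, 0,-46,0,0,0,0,85]'
python3 - <<'E'
from workcell import sensors
from scipy.spatial.transform import Rotation as R
import numpy as np
s=sensors.read_state();M=R.from_rotvec(s["tcp_rot"]).as_matrix()
print(s["tool_pos"],s["q"],M.round(3),"left mm",1e3*M.T@(np.array([.4563,.229,.19])-s["tool_pos"]))
E
```

```text
time: 0.9
tool_pos: [0.3038, -0.4919, 0.2306]
tcp_rot: [-3.12, 0.356, 0.001]
wrist_force: [0.9, -1.0, -0.4]
width: 0.996
grip_force: 0.0
time: 1.7
tool_pos: [0.461, -0.1536, 0.2309]
tcp_rot: [-3.121, 0.355, 0.001]
wrist_force: [-0.0, 0.4, 0.3]
width: 0.997
grip_force: 0.0
[ 0.46102886 -0.15356203  0.23088982] [-3.72846113e-01 -9.87216662e-02  1.99563350e+00  8.00353401e-05
  1.24512562e+00  1.42444671e+00] [[ 0.974 -0.225 -0.   ]
 [-0.225 -0.974  0.   ]
 [-0.    -0.    -1.   ]] left mm [ -90.51004421 -371.72108214   40.98064742]
```

```bash
python3 -m inch '[-12,-46,0,0,0,0,85, -12,-46,0,0,0,0,85, -12,-46,0,0,0,0,85, -12,-46,0,0,0,0,85, -12,-46,5,0,0,0,85, -12,-46,10,0,0,0,85, -12,-46,10,0,0,0,85, -5,-30,15,0,0,0,85]'
python3 - <<'E'
from h import *
from workcell import sensors
from scipy.spatial.transform import Rotation as R
viewer.read_camera("top");viewer.read_camera("top")
s=sensors.read_state();M=R.from_rotvec(s["tcp_rot"]).as_matrix();c=viewer.camera_params("wrist")
im=viewer.read_camera("wrist");cv2.imwrite("pics/w1.png",cv2.cvtColor(im,cv2.COLOR_RGB2BGR))
k=np.array([.4563,.229,.086])
print(s["tool_pos"],s["q"],"left mm",1e3*M.T@(k-s["tool_pos"]),"pred px",proj(k,"wrist",c))
np.savez("w1.npz",**c)
E
```

```text
time: 2.5
tool_pos: [0.4531, 0.2106, 0.1915]
tcp_rot: [-3.12, 0.351, -0.002]
wrist_force: [0.3, -0.9, 0.4]
width: 0.997
grip_force: 0.0
[0.4515208  0.21021808 0.18875014] [ 3.84928354e-01 -3.89298000e-02  2.01970361e+00  1.22925880e-03
  1.16478107e+00  2.17706514e+00] left mm [  0.93035854 -19.50997111 102.72140495] pred px [257.82518965 204.18131155]
```

View pics/w1.png

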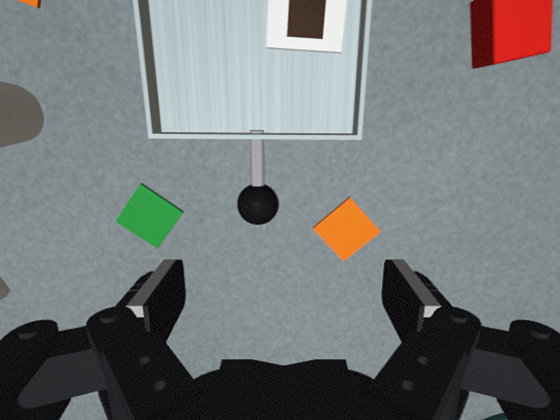

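The wrist view shows the slides' tray knob at (258,204), exactly where predicted, with the stem vertical and the edge level in the picture, so the yaw is right. A white slide is in the tray. I'll shift y by -19.5 mm, descend about 124 mm and close.

```bash
python3 -m inch '[1,-10,5,0,0,0,70, 0,-9.5,10,0,0,0,70, 0,0,20,0,0,0,70, 0,0,25,0,0,0,70, 0,0,25,0,0,0,70, 0,0,22,0,0,0,70, 0,0,13,0,0,0,70, 0,0,4,0,0,0,70]'
python3 -m inch '[0,0,0,0,0,0,70, 0,0,0,0,0,0,40, 0,0,0,0,0,0,25, 0,0,0,0,0,0,20, 0,0,0,0,0,0,20, 0,0,0,0,0,0,20, 0,0,0,0,0,0,20, 0,0,0,0,0,0,20]' 35
```

```text
time: 3.45
tool_pos: [0.4579, 0.2253, 0.0655]
tcp_rot: [3.12, -0.356, -0.004]
wrist_force: [-0.2, -0.1, -0.1]
width: 0.823
grip_force: 0.0
time: 4.25
tool_pos: [0.4604, 0.2285, 0.0691]
tcp_rot: [-3.117, 0.355, -0.005]
wrist_force: [-1.0, 5.4, 1.1]
width: 0.352
grip_force: 34.4
```

Run:
```python
from h import *
from workcell import sensors
for _ in range(3):
    im=viewer.read_camera("scene");s=sensors.read_state();print(s["tool_pos"],s["wrist_force"],s["width"],s["grip_force"])
b=cv2.cvtColor(im,cv2.COLOR_RGB2BGR)[60:260,240:440];w=cv2.cvtColor(viewer.read_camera("wrist"),cv2.COLOR_RGB2BGR)
cv2.imwrite("pics/g.png",np.hstack([cv2.resize(b,(400,400)),cv2.resize(w[:,80:480],(380,400))]))
```

```text
[0.46036687 0.22855556 0.06911548] [0.40952798 5.98665468 1.55527424] 0.3485424190200299 34.42323982715607
[0.46034007 0.22855301 0.0691193 ] [-0.07154024  6.54536932  1.25530135] 0.3523012683910086 34.42138195037842
[0.46035642 0.22852826 0.06910708] [-0.88716139  5.43979894  0.23633585] 0.3534703976775464 34.42152500152588
```

View pics/g.png

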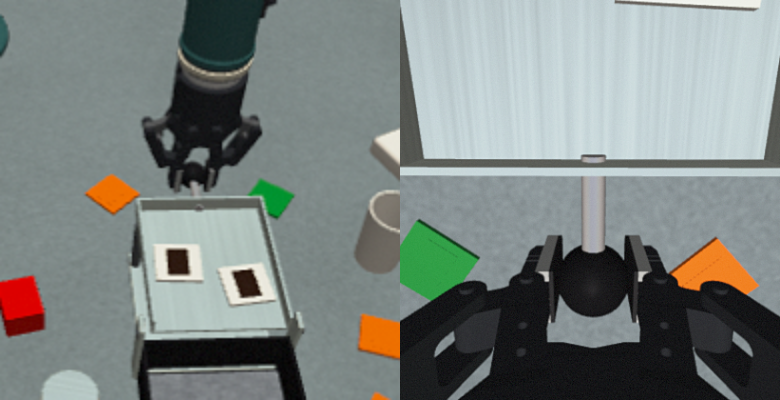

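The ball sits between the pads, with the stem between the fingers (scene left, wrist right), and both slides are still in the tray. I'll lift along the hinge arc in 0.05 rad rows.

```bash
python3 -m inch '[0.6,0,-11,0,0,0,20, 1.1,0,-10.9,0,0,0,20, 1.7,0,-10.9,0,0,0,20, 2.2,0,-10.8,0,0,0,20, 2.7,0,-10.7,0,0,0,20, 3.3,0,-10.5,0,0,0,20, 3.8,0,-10.3,0,0,0,20, 4.3,0,-10.1,0,0,0,20]'
```

```text
time: 5.25
tool_pos: [0.4796, 0.224, 0.1542]
tcp_rot: [-3.116, 0.355, -0.006]
wrist_force: [3.8, 6.1, -4.5]
width: 0.354
grip_force: 34.8
```

```bash
python3 -m inch '[4.8,0,-9.9,0,0,0,20, 5.3,0,-9.6,0,0,0,20, 5.8,0,-9.4,0,0,0,20, 6.2,0,-9.1,0,0,0,20, 6.7,0,-8.7,0,0,0,20, 7.1,0,-8.4,0,0,0,20, 7.5,0,-8,0,0,0,20, 7.9,0,-7.7,0,0,0,20]'
python3 -m inch '[8.3,0,-7.2,0,0,0,20, 4.3,0,-3.4,0,0,0,20, 0,0,0,0,0,0,20, 0,0,0,0,0,0,20, 0,0,0,0,0,0,20, 0,0,0,0,0,0,20, 0,0,0,0,0,0,20, 0,0,0,0,0,0,20]'
python3 - <<'E'
from h import *
f=lambda n:cv2.cvtColor(viewer.read_camera(n),cv2.COLOR_RGB2BGR)
a=f("scene")[60:320,240:440];b=f("top")[95:270,165:305]
cv2.imwrite("pics/up.png",np.hstack([cv2.resize(a,(400,520)),cv2.resize(b,(400,500))[:500] if 0 else cv2.resize(b,(400,520))]))
E
```

```text
time: 6.05
tool_pos: [0.5288, 0.2126, 0.2243]
tcp_rot: [-3.117, 0.354, -0.003]
wrist_force: [3.2, 7.2, -4.4]
width: 0.35
grip_force: 34.8
time: 6.85
tool_pos: [0.5407, 0.2098, 0.2346]
tcp_rot: [-3.117, 0.354, -0.002]
wrist_force: [1.5, 6.9, -2.3]
width: 0.352
grip_force: 35.0
```

View pics/up.png

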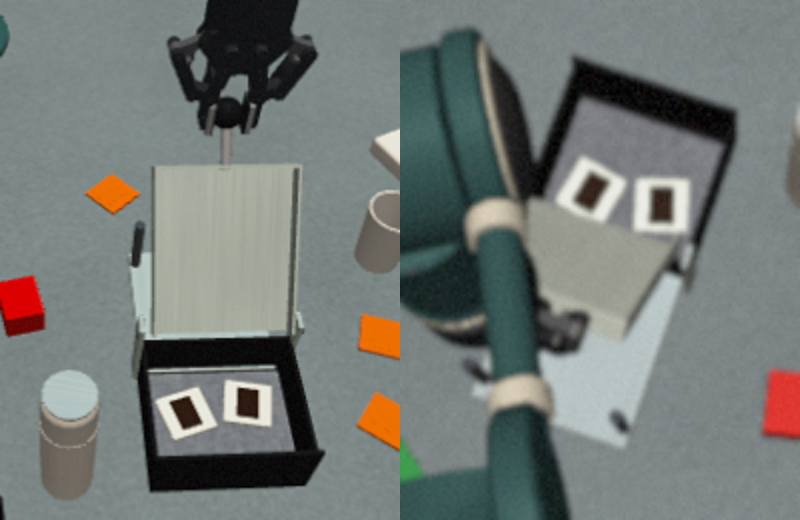

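Both slides lie flat in the catch box, and the tray is empty at about 0.87 rad. I'll lower it by reversing the path, more slowly at the end.

```bash
python3 -m inch '[-4.3,0,3.4,0,0,0,20, -8.3,0,7.2,0,0,0,20, -7.9,0,7.7,0,0,0,20, -7.5,0,8,0,0,0,20, -7.1,0,8.4,0,0,0,20, -6.7,0,8.7,0,0,0,20, -6.2,0,9.1,0,0,0,20, -5.8,0,9.4,0,0,0,20]'
python3 -m inch '[-5.3,0,9.6,0,0,0,20, -4.8,0,9.9,0,0,0,20, -4.3,0,10.1,0,0,0,20, -3.8,0,10.3,0,0,0,20, -3.3,0,10.5,0,0,0,20, -2.7,0,10.7,0,0,0,20, -1.2,0,5.4,0,0,0,20, -1,0,5.4,0,0,0,20]'
python3 -m inch '[-0.9,0,5.5,0,0,0,20, -0.8,0,5.4,0,0,0,20, -0.6,0,4.5,0,0,0,20, -0.4,0,3.5,0,0,0,20, -0.3,0,3,0,0,0,20, -0.3,0,3,0,0,0,20, -0.2,0,3,0,0,0,20, -0.1,0,2.5,0,0,0,20]'
```

```text
time: 7.75
tool_pos: [0.4885, 0.222, 0.1733]
tcp_rot: [-3.116, 0.354, -0.004]
wrist_force: [0.2, 5.8, 0.1]
width: 0.353
grip_force: 34.7
time: 8.55
tool_pos: [0.4628, 0.2279, 0.1011]
tcp_rot: [-3.117, 0.355, -0.003]
wrist_force: [-1.2, 7.4, -0.7]
width: 0.35
grip_force: 34.7
time: 9.35
tool_pos: [0.46, 0.2287, 0.0719]
tcp_rot: [-3.117, 0.355, -0.004]
wrist_force: [-6.3, 3.2, 19.7]
width: 0.353
grip_force: 36.2
```

Contact force is 20 N up, so the tray seems to be on its rest. I'll check it against the first picture.

Run:
```python
from h import *
from workcell import sensors
s=sensors.read_state();print(s["tool_pos"],s["wrist_force"],s["width"])
f=lambda n:cv2.cvtColor(viewer.read_camera(n),cv2.COLOR_RGB2BGR)
i=f("scene");cv2.imwrite("pics/s2.png",i)
o=cv2.imread("pics/scene0.png")
# free-edge wall/right wall region shift
for (x0,y0,x1,y1) in((300,152,392,172),(372,150,395,200)):
    r=cv2.matchTemplate(cv2.resize(i[y0-8:y1+8,x0-8:x1+8],None,fx=4,fy=4,interpolation=2),cv2.resize(o[y0:y1,x0:x1],None,fx=4,fy=4,interpolation=2),cv2.TM_CCOEFF_NORMED)
    _,m,_,l=cv2.minMaxLoc(r);print(m,np.array(l)/4-8)
k=np.array([.456,.229,.09]);print(proj(k+[0,0,.003],"scene")-proj(k,"scene"))
c=lambda a:cv2.resize(a[120:310,280:410],(390,570))
cv2.imwrite("pics/down.png",np.hstack([c(o),c(i)]))
```

```text
[0.46001966 0.22866038 0.07191297] [-6.30470565  3.19336373 19.70365407] 0.35309671139515314
0.9827391505241394 [0. 0.]
0.9935562610626221 [0. 0.]
[ 0.17293228 -0.91066452]
```

View pics/down.png

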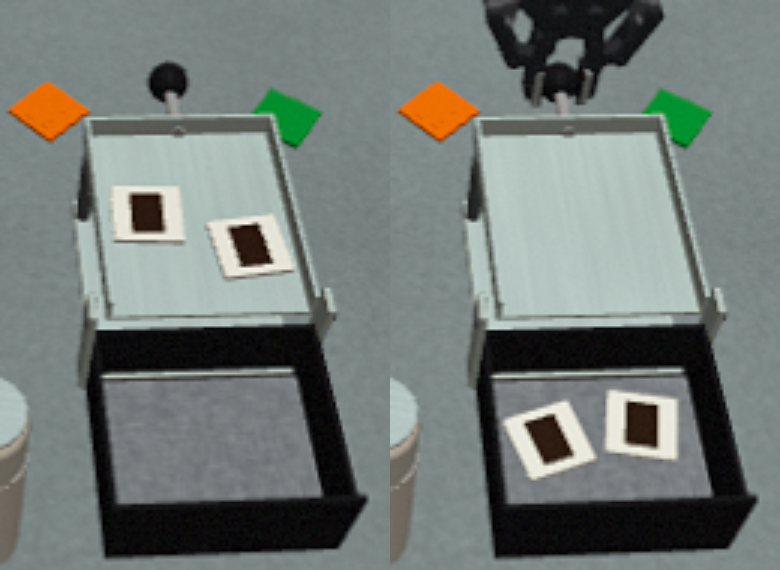

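The tray is back exactly in its first position (0 px shift), with both slides in the box. I'll let go and retreat straight up.

```bash
python3 -m inch '[0,0,-1,0,0,0,25, 0,0,-0.5,0,0,0,40, 0,0,0,0,0,0,60, 0,0,0,0,0,0,70, 0,0,0,0,0,0,70, 0,0,0,0,0,0,70, 0,0,0,0,0,0,70, 0,0,-3,0,0,0,70]'
python3 -m inch '[0,0,-8,0,0,0,70, 0,0,-15,0,0,0,70, 0,0,-20,0,0,0,70, 0,0,-20,0,0,0,70, 0,0,-20,0,0,0,70, 0,0,-10,0,0,0,70, 0,0,0,0,0,0,70, 0,0,0,0,0,0,70]'
python3 - <<'E'
from h import *
i=cv2.cvtColor(viewer.read_camera("scene"),cv2.COLOR_RGB2BGR)
o=cv2.imread("pics/scene0.png")
x0,y0,x1,y1=325,150,392,172
r=cv2.matchTemplate(cv2.resize(i[y0-8:y1+8,x0-8:x1+8],None,fx=4,fy=4,interpolation=2),cv2.resize(o[y0:y1,x0:x1],None,fx=4,fy=4,interpolation=2),cv2.TM_CCOEFF_NORMED)
_,m,_,l=cv2.minMaxLoc(r);print(m,np.array(l)/4-8)
cv2.imwrite("pics/end.png",cv2.resize(i[60:310,240:440],(400,500)))
E
```

```text
time: 10.2
tool_pos: [0.4582, 0.226, 0.0737]
tcp_rot: [3.121, -0.355, -0.002]
wrist_force: [-0.9, -0.2, 0.2]
width: 0.818
grip_force: 0.0
time: 11.0
tool_pos: [0.4584, 0.2262, 0.1669]
tcp_rot: [3.121, -0.355, -0.0]
wrist_force: [0.3, -0.5, -0.7]
width: 0.818
grip_force: 0.0
0.9993852376937866 [0. 0.]
```

View pics/end.png

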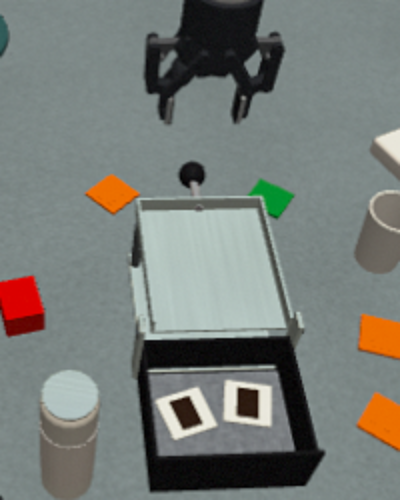

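The tray is down, the gripper is clear of the knob, and both slides lie in the box.

```bash
python3 -c "from workcell import job;print(job.finish_job())"
```

```text
the job is handed in; nothing more can be done
None
```

Both slides are in the catch box and the tray is fully down and released; I handed the job in at about 11 s of the 37 s limit, but `finish_job()` returned no verdict.

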